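Tuck a closing strip under a lap leaf and hold it flat

TASK

Take the loose metal closing strip (the flat plate with an upright rib) and tuck its free edge, the one away from the rib, under the thin hinged leaf on the instrument base board, without lifting the leaf, sliding it in flat and square between the two side ribs until it is fully home against the stop under the leaf. Then press the strip down flat on the board with a firm push of about 10 N, and finish while still holding it there and pressing, as if a colleague were about to put the screws in: do not let go. Leave the other things on the desk where they are.

Things in the scene. Friction and masses are not known exactly. Their poses are not given: they have to be found in the camera images.
- board: Fixed grey base board flat on the desk, 132 (x) x 120 (y) mm; never moves. Origin: centre of its underside, on the desk; +x = the way the strip is tucked in, z up. Its bare deck (x=-66 to 0 mm) is 12 mm above the desk; a hinged leaf covers x=0 to 58 mm, its underside 9 mm above the deck. A dark hinge rail and hinge, up to 27 mm above the desk, are at the far end.
- deck: Steel deck plate that is the board's top (part of it, runs on under the leaf), 132 x 120 x 3 mm, top face 12 mm above the desk; same origin and axes as the board. The strip is to be pressed on it.
- leaf (a joint): Lift angle of the thin aluminium leaf (57 x 120 x 3 mm, 80 g), hinged along y at board x=58 mm, 22.5 mm above the desk: 0 = level as at the start, positive = free edge raised. It rises at the lightest touch from below and falls back by its weight. More than 0.10 rad (free edge up 6 mm) counts as lifted.
- stop (a point): Middle of the face of the stop bar under the leaf, where it meets the deck: board x=31, y=0, z=12 mm. The bar is 7 mm high and lies across the board between two side ribs 9 mm high (x=4 to 62 mm, inner faces at y=-53 and +53 mm, so the strip has 8 mm of play each side). Home, 31 mm of flange is under the leaf.
- leaf_edge (a point): Middle of the leaf's free edge, at its underside: board x=0, y=0, 21 mm above the desk.
- strip: Loose aluminium strip, 80 to 170 g: flat flange 80 (x) x 90 (y) x 4 mm with an upright rib near one long edge. Origin: centre of the flange's underside; x points to the free edge that goes under the leaf, z up. Rib: 10 mm thick (x=-35 to -25 mm), 60 mm long in y (centred), top 35 mm above the underside. Starts flat on the desk, rib up. Fully home its origin is at board x=-9, y=0, z=12 mm.
- strip_edge (a point): Middle of the strip's free long edge (the one far from the rib), at the underside: strip x=40, y=0, z=0 mm.
- strip_grip (a point): Point to pinch, in the middle of the strip's rib: strip x=-30, y=0, z=26 mm.
- relay_block: Bystander: black relay module, 53 x 30 x 19 mm, lying behind the board. Origin: centre of its underside. Leave alone.
- vial_0: Bystander: white-capped glass vial, 23 mm across, 51 mm high, standing behind the work. Origin: centre of its underside, z its axis. Leave alone.
- tube_tee: Bystander: grey tube tee, 34 x 56 x 16 mm, lying to the right of the board. Origin: centre of its underside. Leave alone.

How it is judged:
By the outcome, as a careful person would: the job done as asked, in the order asked, and still so for the second after the job is handed in, while the arm keeps its last pose, push and grip.
It also fails if it takes over 38 s, if anything falls off the work surface, if the arm or the gripper's body presses on something with over 40 N, if the wrist force passes 120 N, or if a joint passes its speed limit or range.

ROBOT

A 6-joint arm with a two-finger parallel gripper is mounted at the origin on a cart in front of the work surface, level with it; the furniture and walls round the work are solid. World frame = base frame: x ahead of the robot, y to its left, z up, the work surface at z = 0. Lengths are in mm, angles in rad, forces in N, time in s.
With the tool pointing down it reaches from about 275 to 875 mm from the base axis. Payload 12.5 kg.
Tool frame: the origin (TCP) lies on the centre line of the jaws, within the pads' length; the fingertips stand 25 mm ahead of it and the grasp point (between the pads) lies 6 mm ahead of it; z points along the fingers, y is the line along which they close (so a half turn about z gives the same grasp; the last joint's range is limited). The gripper opens to 85 mm and grips with 20 to 120 N. Pads are 22 mm wide; open, the fingers measure 114 mm over their backs; the gripper's body (76 mm by 85 mm) begins 54 mm behind the grasp point. The pads swing forward as they close: fully open they stand 13 mm farther back than shut.
Start: joints at [1.029, 0.351, 1.652, -0, 1.139, -0.085], TCP at [242.561, 493.608, 256.29] pointing down, gripper open.
Joint ranges: [-2.75, 2.75], [-0.79, 2.1], [0.01, 2.65], [-1.57, 4.71], [0.07, 3.14], [-2.87, 2.87]. Speed limits (rad/s): [2.22, 2.22, 2.79, 3.14, 3.14, 3.14].

INTERFACE

Orientations are given as [roll, pitch, yaw] about the fixed x, y, z axes, in that order (R = Rz(yaw) Ry(pitch) Rx(roll)).
In Python, from rig import observe, get_image, calibration, order gives the robot as it stands. The module is installed in compiled form; this text tells all that it offers.
- The arm moves only by the tool send_rows, never from a script. Its argument "motion" is a list of rows, each an object with "grip": the finger opening in m, from 0 to 0.0854; "translation": the shift along the world's x, y, z in m, a list of three; "roll": the turn about the world's z in degrees. A call has 1 to 20 rows; each row shifts and turns the commanded pose from where the row before left it; what a row does not reach is not made up. A row lasts 1/8 s, in which the tool goes at most 62.5 mm and 10.7 degrees, less where a joint would pass 70% of its speed; a pose out of reach is approached as far as the arm can. A call with a gripper value outside its range is refused whole. The fingers move at their own pace and stop on an object; the grip force is fixed at half the most. Time passes only in rows, so rows that do not move let the fingers close. It gives the time, the measured TCP pose, the force, the opening and the grip force at its end, in the units of the state.
- observe(): the state, without advancing time (a new reading comes with each control period).
- get_image(name): name is "scene" or "top" or "wrist"; returns the picture (400x640x3 uint8, red, green, blue); there is no depth.
- calibration(name): a dict with "fovy" (degrees; the focal length in pixels is half the picture's height over the tangent of half this angle, whatever the lens; pixels are square), "cx", "cy" (the principal point, pixels), "R" (3x3) and "t" (3): a world point X has camera coordinates R X + t; the wrist camera has in their place "tool_from_camera" (4x4, takes a point from camera to tool coordinates, whose origin is the TCP and whose axes are the flange's). Camera axes: x right, y down, z forward; pixel columns grow to the right and rows downward; lengths in mm; the calibration is good to about 2 mm. A picture is of the moment at which its call begins: read the wrist's pose just before it. calibration takes no time and is no camera call.
- order.close_job(): hands the job in; it is judged then, once.
The state is a dict: "clock": time; "joints": joint angles; "joint_velocities": joint speeds; "tau": joint torques, N m; "tool_pos": TCP position; "orientation": TCP orientation; "force": force on the tool from outside, world axes, zero at the start; "wrist_torque": the same for the moment, N m; "gripper_width": opening from 0.0 (shut) to 1.0 (fully open); "finger_force": force on a finger pad.
Only numpy, scipy, OpenCV 4.12 (cv2) and the standard library are available. Lean on these libraries where they do the work, as an engineer would, in place of code of your own. Each camera call takes 0.05 s, during which the arm holds its last target. There are 200 camera calls.

## Working session

There is one attempt and no reset: what is moved stays moved. The work goes in short steps, Python scripts to look and compute and a tool call to move; the robot and the scene stay as the last step left them, time stands still between calls to the robot, and variables do not carry over. Pictures are saved under pics/ and viewed, at most 10 in all, crops included, and the job is handed in when it is done.

Besides the shell and the picture viewer there is one more tool, called in YAML: its name, and indented under it one key for each argument. send_rows: Moves the arm, as the interface text tells. Its arguments: {"type":"object","properties":{"motion":{"type":"array"}},"required":["motion"]}

```bash
mkdir -p pics
python3 - <<'E'
from rig import *
import cv2
print(observe())
for n in ("scene","top"):
    cv2.imwrite(f"pics/{n}0.png",get_image(n)[:,:,::-1]); print(n,calibration(n))
print(calibration("wrist"))
E
```

```text
{'clock': 0.0, 'joints': array([ 1.02938012e+00,  3.51199821e-01,  1.65243048e+00,  7.95413832e-07,
        1.13909103e+00, -8.46082645e-02]), 'joint_velocities': array([-0.00245613, -0.00026061,  0.00073919,  0.00152138,  0.00149881,
        0.0002759 ]), 'tau': array([-7.39800198e-04, -5.06086600e+01, -2.91428804e+01, -1.37044594e-05,
        4.30037733e-03,  2.32147289e-05]), 'tool_pos': array([242.42171045, 493.35514164, 255.7759178 ]), 'orientation': array([-3.14046807e+00, -9.61012998e-05,  2.68478432e+00]), 'force': array([ 0.97093721,  0.28323764, -0.11341868]), 'wrist_torque': array([0.00927378, 0.02377693, 0.02430546]), 'finger_force': 0.0, 'gripper_width': 1.0003349090620697}
scene {'fovy': 43.83306347073008, 'cx': 316.2609546746518, 'cy': 193.93722007449338, 'R': array([[ 0.87025732, -0.49250415, -0.00958438],
       [-0.24065696, -0.40810427, -0.88064473],
       [ 0.42980976,  0.76869406, -0.47368028]]), 't': array([-325.516382  ,  295.70351728,  462.86603051])}
top {'fovy': 48.69449477611707, 'cx': 316.9241319500285, 'cy': 197.77880485163527, 'R': array([[ 0.02727102, -0.99936032, -0.02313546],
       [-0.99037126, -0.02386886, -0.13636368],
       [ 0.13572424,  0.02663147, -0.99038866]]), 't': array([259.81128207, 538.85891269, 885.26126006])}
{'fovy': 68.6796369251461, 'cx': 317.4309553713286, 'cy': 199.05097410090784, 'tool_from_camera': array([[-8.32450277e-04, -9.58107502e-01, -2.86407615e-01,
         7.26126974e+01],
       [ 9.99999486e-01, -9.63295645e-04,  3.15951566e-04,
        -5.41543072e-01],
       [-5.78610775e-04, -2.86407205e-01,  9.58107811e-01,
        -1.17734891e+02],
       [ 0.00000000e+00,  0.00000000e+00,  0.00000000e+00,
         1.00000000e+00]])}
```

View pics/top0.png

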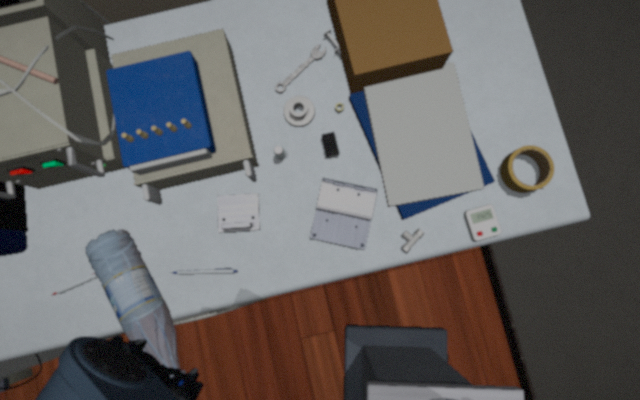

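View pics/scene0.png

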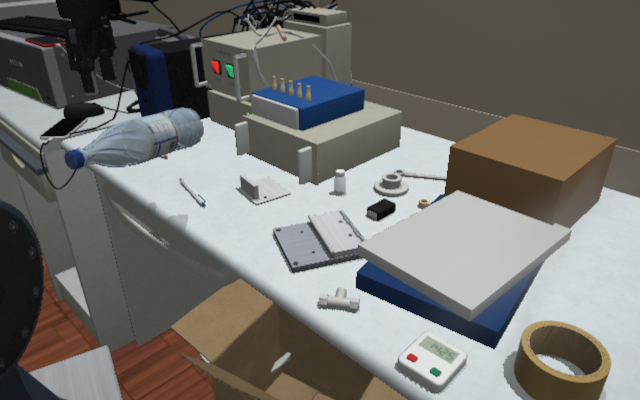

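The top view shows the strip at about (239,212) with its rib on the near side. The board is at (343,214), with the leaf on the side away from the robot. I'll work out rough positions from these.

```bash
cat > h.py <<'E'
from rig import *
import numpy as np, cv2
from scipy.spatial.transform import Rotation as Ro
def cam(n,st=None):
    c=calibration(n); f=200/np.tan(np.radians(c["fovy"]/2))
    if n!="wrist": return f,c["cx"],c["cy"],np.array(c["R"]),np.array(c["t"])
    T=np.eye(4);T[:3,:3]=Ro.from_euler("xyz",st["orientation"]).as_matrix();T[:3,3]=st["tool_pos"]
    M=np.linalg.inv(T@c["tool_from_camera"]); return f,c["cx"],c["cy"],M[:3,:3],M[:3,3]
def ray(C,u,v,z):
    f,cx,cy,R,t=C; d=R.T@[(u-cx)/f,(v-cy)/f,1]; o=-R.T@t
    return o+d*(z-o[2])/d[2]
def proj(C,X):
    f,cx,cy,R,t=C; p=np.atleast_2d(X)@R.T+t; return p[:,:2]/p[:,2:]*f+[cx,cy]
E
python3 - <<'E'
from h import *
C=cam("top")
for p in [(218,196),(258,194),(260,230),(219,232)]: print(ray(C,*p,4).round())
for p,z in [((321,178),25),((377,186),25),((363,248),12),((310,239),12)]: print(ray(C,*p,z).round())
E
```

```text
[536. 491.   4.]
[542. 403.   4.]
[464. 396.   4.]
[457. 484.   4.]
[577. 266.  25.]
[562. 147.  25.]
[431. 174.  12.]
[447. 287.  12.]
```

send_rows:
  motion:
    - {"grip":0.06,"translation":[0.038,-0.01,0],"roll":-10}
    - {"grip":0.06,"translation":[0.038,-0.01,0],"roll":-10}
    - {"grip":0.06,"translation":[0.038,-0.01,0],"roll":-10}
    - {"grip":0.06,"translation":[0.038,-0.01,0],"roll":-10}
    - {"grip":0.06,"translation":[0.038,-0.01,-0.04],"roll":-10}
    - {"grip":0.06,"translation":[0.038,-0.01,-0.04],"roll":-9}
    - {"grip":0.06,"translation":[0,0,0],"roll":0}
    - {"grip":0.06,"translation":[0,0,0],"roll":0}

```text
clock: 1.1
tool_pos: [470.3, 433.8, 176.6]
orientation: [-3.141, -0.0, 1.656]
force: [0.0, 0.4, -0.9]
gripper_width: 0.708
finger_force: 0.0
```

Run:
```python
from h import *
s=observe(); im=get_image("wrist"); np.save("w1.npy",im); 
import pickle; pickle.dump(s,open("s1.pkl","wb"))
print(s["tool_pos"],s["orientation"],s["gripper_width"],s["force"],s["clock"])
C=cam("wrist",s); print(proj(C,[[500,443,0],[500,225,12]]))
cv2.imwrite("pics/w1.png",im[:,:,::-1])
```

```text
[470.31110148 433.82241687 176.56070057] [-3.14143250e+00 -9.50019397e-05  1.65630663e+00] 0.7076713054853806 [ 0.02996322  0.44257132 -0.86707224] 1.1
[[347.01797115 178.39220401]
 [327.39138357 357.60080186]]
```

View pics/w1.png

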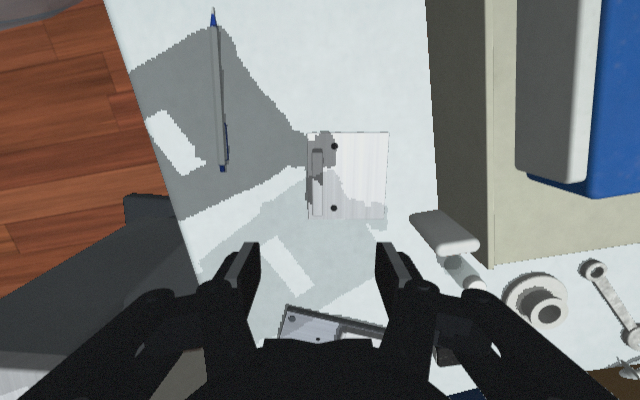

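The wrist view shows the strip's corners near (307,131), (388,132), (387,219) and (307,217), with the rib on the left. The board is only partly visible at (285,305), so I'll take the same view over it.

send_rows:
  motion:
    - {"grip":0.06,"translation":[0.005,-0.05,0],"roll":0}
    - {"grip":0.06,"translation":[0.005,-0.05,0],"roll":0}
    - {"grip":0.06,"translation":[0.005,-0.05,0],"roll":0}
    - {"grip":0.06,"translation":[0.005,-0.06,0],"roll":0}
    - {"grip":0.06,"translation":[0,0,0],"roll":0}
    - {"grip":0.06,"translation":[0,0,0],"roll":0}

```text
clock: 1.9
tool_pos: [490.6, 224.5, 177.4]
orientation: [3.14, -0.001, 1.656]
force: [0.1, 0.3, 0.2]
gripper_width: 0.702
finger_force: 0.0
```

Run:
```python
from h import *
import pickle
s=observe(); im=get_image("wrist"); pickle.dump(s,open("s2.pkl","wb"))
print(s["tool_pos"],s["orientation"])
a=np.load("w1.npy")[120:230,290:400]; a=cv2.resize(a,None,fx=3.6,fy=3.6,interpolation=2)
b=im[100:265,260:425]; b=cv2.resize(b,None,fx=2.4,fy=2.4,interpolation=2)
cv2.imwrite("pics/c2.png",np.hstack([a[:396,:396],b[:396,:396]])[:,:,::-1]); cv2.imwrite("pics/w2.png",im[:,:,::-1])
```

```text
[490.63234776 224.48812362 177.41632813] [ 3.13964778e+00 -7.71704768e-04  1.65590838e+00]
```

View pics/c2.png

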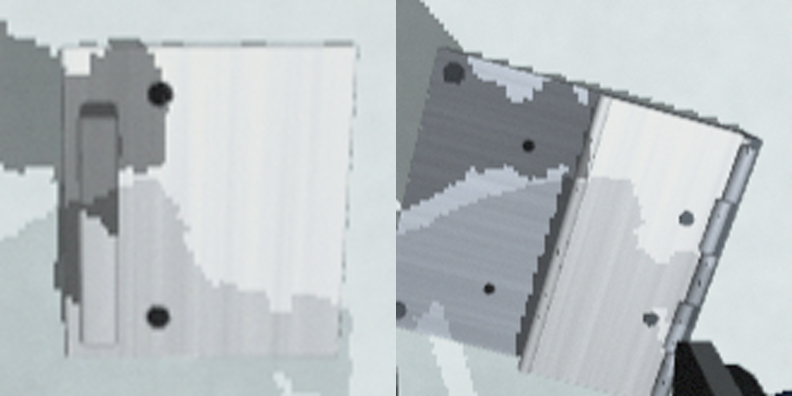

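```bash
cat > fit.py <<'E'
from h import *
import pickle
from scipy.optimize import least_squares
s1,s2=[pickle.load(open(f"s{i}.pkl","rb")) for i in (1,2)]
def fit(C,M,P,x0):
    M=np.array(M,float);P=np.array(P,float)
    def w(q):
        c,s=np.cos(q[2]),np.sin(q[2]); return np.c_[q[0]+c*M[:,0]-s*M[:,1],q[1]+s*M[:,0]+c*M[:,1],M[:,2]]
    r=least_squares(lambda q:(proj(C,w(q))-P).ravel(),x0,x_scale=[1,1,.01]); return r.x,r.fun.reshape(-1,2).round(1)
E
python3 - <<'E'
from fit import *
A=np.array([(63,46),(356,46),(340,356),(65,356),(80,115),(118,115),(116,345),(80,345)])/3.6+[290,120]
M=[(-40,45,4),(40,45,4),(40,-45,4),(-40,-45,4),(-35,30,35),(-25,30,35),(-25,-30,35),(-35,-30,35)]
print("strip",*fit(cam("wrist",s1),M,A,[500,443,.08]))
print("flange only",*fit(cam("wrist",s1),M[:4],A[:4],[500,443,.08]))
print("rib only",*fit(cam("wrist",s1),M[4:],A[4:],[500,443,.08]))
B=np.array([(41,48),(204,95),(126,370)])/2.4+[260,100]
q,r=fit(cam("wrist",s2),[(-66,60,12),(0,60,24),(0,-60,24)],B,[505,220,-.15]);print("board wrist",q,r)
Ct=cam("top")
print("board top",*fit(Ct,[(-66,60,12),(-66,-60,12),(57,60,24),(57,-60,24)],[(310,239),(363,248),(321,178),(377,186)],[505,220,-.15]))
E
```

```text
strip [4.99483270e+02 4.44621825e+02 8.59537838e-02] [[-0.4 -0.6]
 [ 0.8 -0.7]
 [-0.7  0.4]
 [-0.   0.5]
 [-0.5  0. ]
 [ 0.3  0. ]
 [ 0.6  0.2]
 [-0.1  0.2]]
flange only [4.99585109e+02 4.44499911e+02 8.87713648e-02] [[-0.5 -0.3]
 [ 0.7 -0.6]
 [-0.5  0.4]
 [ 0.2  0.7]]
rib only [4.99412258e+02 4.44557518e+02 8.04839574e-02] [[-0.4 -0.1]
 [ 0.4 -0.1]
 [ 0.3  0.1]
 [-0.3  0.1]]
board wrist [ 5.01971829e+02  2.15586295e+02 -1.75152015e-01] [[-0.5 -0.1]
 [ 0.6 -0.1]
 [-0.1  0.4]]
board top [ 5.08719909e+02  2.17716815e+02 -1.56686094e-01] [[-0.2 -2.8]
 [ 2.4 -1.5]
 [-0.8  1.3]
 [-1.4  3.2]]
```

send_rows:
  motion:
    - {"grip":0.05,"translation":[-0.005,0.054,0],"roll":0}
    - {"grip":0.05,"translation":[-0.005,0.054,0],"roll":0}
    - {"grip":0.05,"translation":[-0.005,0.055,0],"roll":0}
    - {"grip":0.05,"translation":[-0.006,0.055,-0.04],"roll":0}
    - {"grip":0.05,"translation":[0,0,-0.05],"roll":0}
    - {"grip":0.05,"translation":[0,0,0],"roll":0}
    - {"grip":0.05,"translation":[0,0,0],"roll":0}

```text
clock: 2.82
tool_pos: [470.5, 437.8, 91.6]
orientation: [3.14, -0.001, 1.656]
force: [1.0, -0.9, -0.4]
gripper_width: 0.583
finger_force: 0.0
```

send_rows:
  motion:
    - {"grip":0.05,"translation":[-0.001,0.0045,-0.025],"roll":0}
    - {"grip":0.05,"translation":[0,0,0],"roll":0}
    - {"grip":0.05,"translation":[0,0,0],"roll":0}

```text
clock: 3.2
tool_pos: [469.9, 441.8, 66.8]
orientation: [3.14, -0.001, 1.655]
force: [0.7, -0.7, -0.1]
gripper_width: 0.583
finger_force: 0.0
```

Run:
```python
from h import *
import pickle
s=observe(); im=get_image("wrist"); pickle.dump(s,open("s3.pkl","wb"))
print(s["tool_pos"],s["orientation"],s["force"])
cv2.imwrite("pics/w3.png",im[:,:,::-1])
```

```text
[469.89568789 441.79266061  66.76912051] [ 3.13952679e+00 -1.41050780e-03  1.65479798e+00] [ 0.73996185 -0.70884415 -0.08027606]
```

View pics/w3.png

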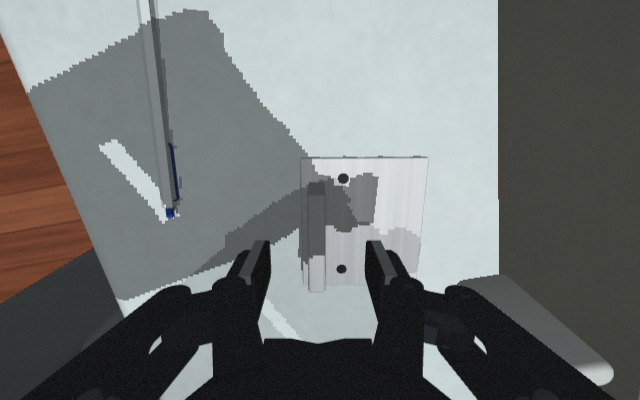

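The rib at columns 308–326 is centred between the pads at 270 and 366. I'll go down and grip.

send_rows:
  motion:
    - {"grip":0.05,"translation":[0,0,-0.02],"roll":0}
    - {"grip":0.05,"translation":[0,0,-0.013],"roll":0}
    - {"grip":0.05,"translation":[0,0,0],"roll":0}
    - {"grip":0.0,"translation":[0,0,0],"roll":0}
    - {"grip":0.0,"translation":[0,0,0],"roll":0}
    - {"grip":0.0,"translation":[0,0,0],"roll":0}
    - {"grip":0.0,"translation":[0,0,0],"roll":0}
    - {"grip":0.0,"translation":[0,0,0],"roll":0}

```text
clock: 4.25
tool_pos: [469.3, 441.7, 32.3]
orientation: [3.141, -0.001, 1.655]
force: [-0.6, 0.3, 6.1]
gripper_width: 0.104
finger_force: 59.3
```

send_rows:
  motion:
    - {"grip":0.0,"translation":[0,0,0.02],"roll":0}
    - {"grip":0.0,"translation":[0,0,0.03],"roll":0}
    - {"grip":0.0,"translation":[-0.0087,-0.03,0],"roll":-2}
    - {"grip":0.0,"translation":[-0.0087,-0.03,0],"roll":-2}
    - {"grip":0.0,"translation":[-0.0087,-0.03,0],"roll":-2}
    - {"grip":0.0,"translation":[-0.0087,-0.03,0],"roll":-2}
    - {"grip":0.0,"translation":[-0.0087,-0.03,0],"roll":-2}
    - {"grip":0.0,"translation":[-0.0087,-0.03,0],"roll":-2}
    - {"grip":0.0,"translation":[-0.0087,-0.0296,0],"roll":-2.9}
    - {"grip":0.0,"translation":[0,0,0],"roll":0}
    - {"grip":0.0,"translation":[0,0,0],"roll":0}
    - {"grip":0.0,"translation":[0,0,0],"roll":0}

```text
clock: 5.75
tool_pos: [408.5, 232.6, 81.9]
orientation: [3.141, -0.0, 1.396]
force: [0.3, -0.2, -1.2]
gripper_width: 0.106
finger_force: 58.6
```

Run:
```python
from h import *
import pickle
s=observe(); im=get_image("wrist"); pickle.dump(s,open("s4.pkl","wb")); sc=get_image("scene")
print(s["tool_pos"],s["orientation"],s["force"],s["wrist_torque"])
cv2.imwrite("pics/w4.png",im[:,:,::-1])
b=cv2.resize(sc[170:290,220:380],None,fx=2.5,fy=3.33,interpolation=2)[:400,:]
b=cv2.resize(sc[160:300,200:400],None,fx=4,fy=4,interpolation=2)
cv2.imwrite("pics/sc4.png",b[:,:,::-1])
```

```text
[408.50915642 232.55383347  81.94479996] [ 3.14101566e+00 -4.74351940e-04  1.39599258e+00] [ 0.25530739 -0.21385674 -1.17825037] [-0.0349701   0.01683136 -0.00539167]
```

View pics/w4.png

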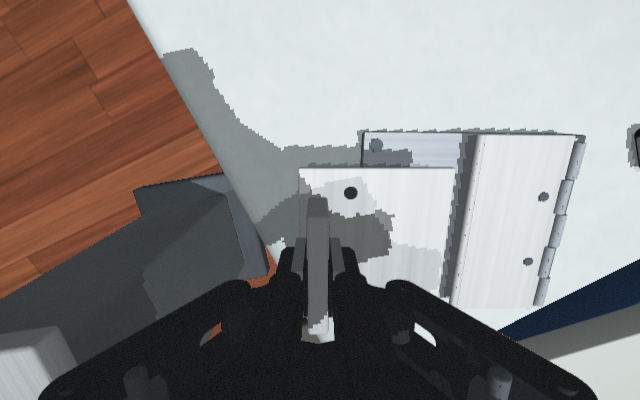

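View pics/sc4.png

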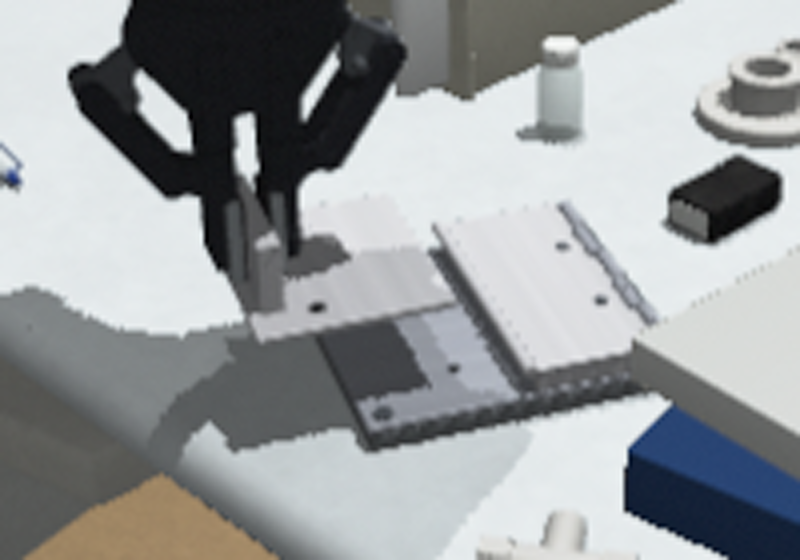

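Run:
```python
from fit import *
s=pickle.load(open("s4.pkl","rb")); C=cam("wrist",s)
print(proj(C,[[502+66*-.9847+60*.1741,215.6+66*.1741+60*.9847,12]]))
q,r=fit(C,[(-66,60,12),(0,60,24),(0,-60,24)],[(362,131),(478,135),(451,306)],[502,215,-.17]); print("board",q,r)
for z in (52,53.6,55): print("strip",*fit(C,[(-40,45,z),(40,45,z),(40,-45,z)],[(299,168),(454,167),(442,298)],[440,226,-.17]))
x,y=s["tool_pos"][:2]; print("strip by tool",x+30*np.cos(.175),y-30*np.sin(.175))
```

```text
[[363.34914994 132.98080475]]
board [ 5.01286170e+02  2.16313771e+02 -1.78938565e-01] [[ 0.5  0.6]
 [-0.1 -1.7]
 [-0.4  1.5]]
strip [ 4.40723279e+02  2.29192470e+02 -1.19824271e-01] [[-1.8 -0.3]
 [ 0.9 -8.1]
 [ 1.  11.9]]
strip [ 4.40364994e+02  2.29697568e+02 -1.20100466e-01] [[-2.9 -0.6]
 [ 1.6 -8.4]
 [ 1.5 13.1]]
strip [ 4.40051554e+02  2.30137632e+02 -1.20347701e-01] [[-3.8 -0.9]
 [ 2.2 -8.7]
 [ 1.9 14.1]]
strip by tool 438.0509525868796 227.330589341936
```

Run:
```python
import cv2,numpy as np
im=cv2.imread("pics/w4.png")
cv2.imwrite("pics/w4c.png",cv2.resize(im[120:320,290:600],None,fx=2.58,fy=2.58,interpolation=2)[:,:800])
```

```text
(no output)
```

View pics/w4c.png

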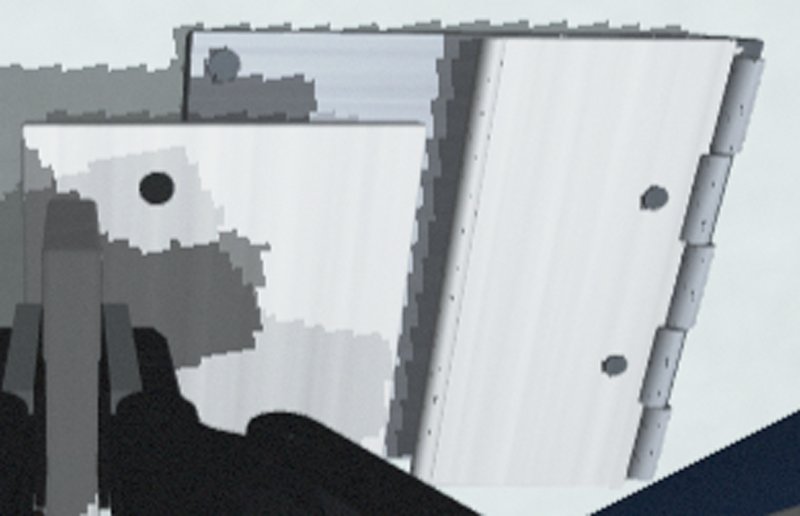

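The strip's far corner is hidden by a finger. What I can use is the free edge running from crop (425,122) to (387,450), and the leaf edge from (487,40) to (415,485). I'll fit the strip with that far point free to slide along its edge.

Run:
```python
from fit import *
s=pickle.load(open("s4.pkl","rb")); C=cam("wrist",s)
P=np.array([(22,125),(425,122),(387,450)])/2.58+[290,120]
for z in (51,53.6,56):
    def w(q):
        M=np.array([(-40,45,z),(40,45,z),(40,q[3],z)]);c,t=np.cos(q[2]),np.sin(q[2]); return np.c_[q[0]+c*M[:,0]-t*M[:,1],q[1]+t*M[:,0]+c*M[:,1],M[:,2]]
    r=least_squares(lambda q:(proj(C,w(q))-P).ravel(),[438,227,-.17,-40],x_scale=[1,1,.01,1]); print(z,r.x.round(4),r.fun.round(1))
B=np.array([(185,122),(487,40),(415,485)])/2.58+[290,120]
B=np.array([(190,33),(487,40),(415,485)])/2.58+[290,120]
print(fit(C,[(-66,60,12),(0,60,24),(0,-60,24)],B,[502,215,-.17]))
```

```text
51 [ 4.393240e+02  2.268123e+02 -1.614000e-01 -3.068670e+01] [ 0.5  0.5  0.1 -0.5 -0.6 -0.1]
53.6 [ 4.385694e+02  2.273838e+02 -1.666000e-01 -2.913980e+01] [-1.1  0.2  1.3 -0.  -0.2 -0. ]
56 [ 4.378681e+02  2.279122e+02 -1.716000e-01 -2.771310e+01] [-2.5 -0.1  2.4  0.4  0.2  0. ]
(array([ 5.01609034e+02,  2.15273431e+02, -1.82603018e-01]), array([[-0.1,  0. ],
       [ 0.1, -0.5],
       [-0. ,  0.7]]))
```

send_rows:
  motion:
    - {"grip":0.0,"translation":[0,0,-0.015],"roll":-0.4}
    - {"grip":0.0,"translation":[0,0,-0.013],"roll":0}
    - {"grip":0.0,"translation":[0,0,-0.007],"roll":0}
    - {"grip":0.0,"translation":[0,0,0],"roll":0}
    - {"grip":0.0,"translation":[0,0,0],"roll":0}

```text
clock: 6.48
tool_pos: [408.3, 231.9, 46.8]
orientation: [3.141, -0.0, 1.388]
force: [0.7, 0.7, -1.3]
gripper_width: 0.104
finger_force: 58.6
```

send_rows:
  motion:
    - {"grip":0.0,"translation":[0,0,-0.001],"roll":0}
    - {"grip":0.0,"translation":[0,0,0],"roll":0}

```text
clock: 6.72
tool_pos: [408.2, 231.9, 45.8]
orientation: [3.141, -0.0, 1.388]
force: [0.1, 0.7, -2.1]
gripper_width: 0.106
finger_force: 58.6
```

send_rows:
  motion:
    - {"grip":0.0,"translation":[0,0,-0.001],"roll":0}
    - {"grip":0.0,"translation":[0,0,0],"roll":0}

```text
clock: 6.98
tool_pos: [408.1, 231.9, 44.6]
orientation: [-3.142, 0.0, 1.388]
force: [0.1, 0.3, -1.8]
gripper_width: 0.104
finger_force: 58.6
```

send_rows:
  motion:
    - {"grip":0.0,"translation":[0,0,-0.0005],"roll":0}
    - {"grip":0.0,"translation":[0,0,0],"roll":0}

```text
clock: 7.22
tool_pos: [408.2, 231.9, 44.2]
orientation: [3.142, -0.0, 1.388]
force: [-0.8, -1.1, -0.4]
gripper_width: 0.106
finger_force: 58.7
```

send_rows:
  motion:
    - {"grip":0.0,"translation":[0,0,0.0015],"roll":0}
    - {"grip":0.0,"translation":[0.0049,-0.0009,0],"roll":0}
    - {"grip":0.0,"translation":[0.0098,-0.0018,0],"roll":0}
    - {"grip":0.0,"translation":[0.0098,-0.0018,0],"roll":0}
    - {"grip":0.0,"translation":[0.0098,-0.0018,0],"roll":0}
    - {"grip":0.0,"translation":[0,0,0],"roll":0}
    - {"grip":0.0,"translation":[0,0,0],"roll":0}

```text
clock: 8.1
tool_pos: [442.2, 225.4, 45.5]
orientation: [-3.141, 0.0, 1.388]
force: [-0.9, 0.7, -1.9]
gripper_width: 0.102
finger_force: 58.6
```

Run:
```python
from h import *
import pickle
s=observe(); im=get_image("wrist"); pickle.dump(s,open("s5.pkl","wb")); sc=get_image("scene")
print(s["tool_pos"],s["orientation"],s["force"])
a=cv2.resize(im[120:320,290:490],(400,400),interpolation=2)
b=cv2.resize(sc[200:280,260:360],(500,400),interpolation=2)[:,:400]
cv2.imwrite("pics/w5.png",np.hstack([a,b])[:,:,::-1])
```

```text
[442.21360162 225.4300952   45.54224022] [-3.14110404e+00  2.90004461e-04  1.38788936e+00] [-0.85657183  0.73138196 -1.87853254]
```

View pics/w5.png

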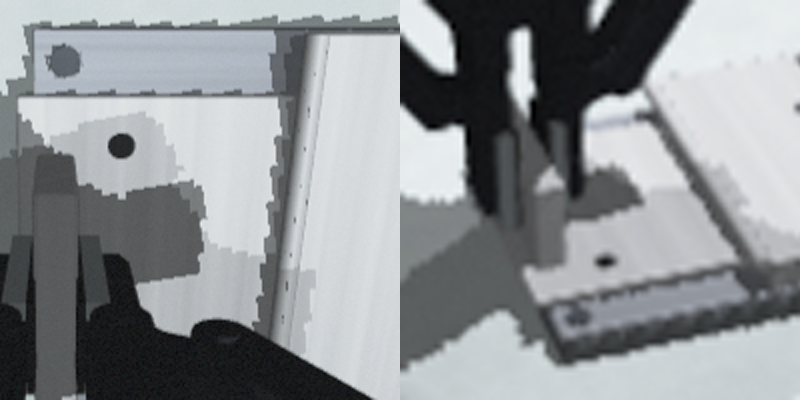

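The strip is about 9 mm under the leaf. The leaf is still level and the edges are parallel, so I'll slide on towards the stop.

send_rows:
  motion:
    - {"grip":0.0,"translation":[0.0059,-0.0011,0],"roll":0}
    - {"grip":0.0,"translation":[0.0059,-0.0011,0],"roll":0}
    - {"grip":0.0,"translation":[0.0049,-0.0009,0],"roll":0}
    - {"grip":0.0,"translation":[0,0,0],"roll":0}
    - {"grip":0.0,"translation":[0,0,0],"roll":0}

```text
clock: 8.82
tool_pos: [459.0, 222.4, 45.6]
orientation: [-3.141, 0.0, 1.388]
force: [-0.2, 0.1, -1.0]
gripper_width: 0.102
finger_force: 58.6
```

send_rows:
  motion:
    - {"grip":0.0,"translation":[0.001,-0.0002,0],"roll":0}
    - {"grip":0.0,"translation":[0.001,-0.0002,0],"roll":0}
    - {"grip":0.0,"translation":[0.001,-0.0002,0],"roll":0}
    - {"grip":0.0,"translation":[0,0,0],"roll":0}

```text
clock: 9.32
tool_pos: [462.2, 221.8, 45.7]
orientation: [3.142, -0.0, 1.388]
force: [0.8, -0.0, -1.8]
gripper_width: 0.106
finger_force: 58.6
```

send_rows:
  motion:
    - {"grip":0.0,"translation":[0.001,-0.0002,0],"roll":0}
    - {"grip":0.0,"translation":[0,0,0],"roll":0}

```text
clock: 9.57
tool_pos: [463.1, 221.7, 45.7]
orientation: [-3.141, 0.0, 1.388]
force: [-0.6, 1.7, -1.7]
gripper_width: 0.106
finger_force: 58.7
```

send_rows:
  motion:
    - {"grip":0.0,"translation":[0.001,-0.0002,0],"roll":0}
    - {"grip":0.0,"translation":[0,0,0],"roll":0}

```text
clock: 9.82
tool_pos: [463.2, 221.5, 45.4]
orientation: [-3.139, 0.001, 1.388]
force: [-6.2, 2.4, 1.1]
gripper_width: 0.11
finger_force: 59.0
```

send_rows:
  motion:
    - {"grip":0.0,"translation":[0.001,-0.0002,0],"roll":0}
    - {"grip":0.0,"translation":[0,0,0],"roll":0}

```text
clock: 10.07
tool_pos: [463.2, 221.3, 45.2]
orientation: [-3.137, 0.001, 1.388]
force: [-11.1, 4.1, 3.2]
gripper_width: 0.106
finger_force: 59.4
```

send_rows:
  motion:
    - {"grip":0.0,"translation":[-0.0008,0.0002,-0.0008],"roll":0}
    - {"grip":0.0,"translation":[0,0,0],"roll":0}

```text
clock: 10.32
tool_pos: [463.2, 221.4, 44.6]
orientation: [-3.139, 0.001, 1.388]
force: [-5.8, 2.1, 1.0]
gripper_width: 0.101
finger_force: 59.2
```

```bash
python3 -c "
from rig import *
s=observe();print(s['force'],s['wrist_torque'],s['tool_pos'],s['orientation'])"
```

```text
[-5.75568771  2.12144991  0.99287437] [ 0.31743291  1.01633742 -0.10413819] [463.17691914 221.41759541  44.57452029] [-3.13905598e+00  1.03561870e-03  1.38795977e+00]
```

send_rows:
  motion:
    - {"grip":0.0,"translation":[0,0,-0.0006],"roll":0}
    - {"grip":0.0,"translation":[0,0,-0.0004],"roll":0}
    - {"grip":0.0,"translation":[0,0,0],"roll":0}

```text
clock: 10.7
tool_pos: [463.2, 221.4, 44.2]
orientation: [-3.139, 0.001, 1.388]
force: [-10.1, 0.9, 10.9]
gripper_width: 0.106
finger_force: 60.8
```

send_rows:
  motion:
    - {"grip":0.0,"translation":[0,0,-0.0006],"roll":0}
    - {"grip":0.0,"translation":[0,0,0],"roll":0}

```text
clock: 10.95
tool_pos: [463.1, 221.4, 44.2]
orientation: [-3.139, 0.001, 1.388]
force: [-13.4, -0.2, 21.0]
gripper_width: 0.102
finger_force: 62.3
```

send_rows:
  motion:
    - {"grip":0.0,"translation":[-0.0003,0,-0.0],"roll":0}
    - {"grip":0.0,"translation":[0,0,0.0006],"roll":0}
    - {"grip":0.0,"translation":[0,0,0],"roll":0}
    - {"grip":0.0,"translation":[0,0,0],"roll":0}

```text
clock: 11.45
tool_pos: [463.1, 221.4, 44.2]
orientation: [-3.14, 0.001, 1.388]
force: [-9.1, -0.2, 9.7]
gripper_width: 0.107
finger_force: 60.6
```

Run:
```python
from h import *
s=observe(); im=get_image("wrist"); sc=get_image("scene")
print(s["tool_pos"],s["orientation"],s["force"],s["wrist_torque"],s["gripper_width"])
a=cv2.resize(im[120:320,290:490],(400,400),interpolation=2)
b=cv2.resize(sc[195:275,270:370],(500,400),interpolation=2)[:,:400]
cv2.imwrite("pics/w6.png",np.hstack([a,b])[:,:,::-1]); print(observe()["force"])
```

```text
[463.11550925 221.39280834  44.20653184] [-3.13963994e+00  8.15032370e-04  1.38793068e+00] [-9.06483164 -0.24067297  9.65214614] [ 0.05691557  1.16775895 -0.12455011] 0.10744537659673067
[-8.1181642  -0.04981844  9.72929809]
```

View pics/w6.png

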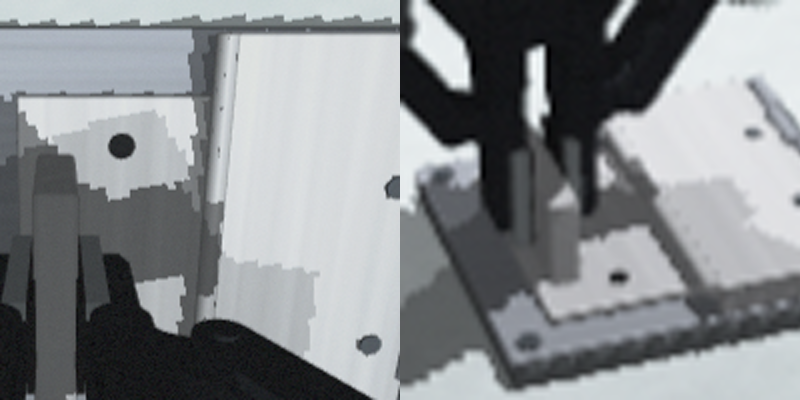

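The strip is against the stop, square to the deck edge and under the level leaf, with a steady push of about 10 N. Handing in.

```bash
python3 -c "
from rig import *
print(order.close_job())"
```

```text
the job is handed in; nothing more can be done
None
```

The strip is tucked flat and square under the leaf, home against the stop, and the arm was still gripping it and pressing down with about 10 N when I handed the job in at about 11.5 s; in the camera views the leaf stayed level.

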